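# Unlock a control cabinet and hold the key turned

### The job

Take the flat key with the rectangular head out of the wooden key block, push it fully home into the lock in the door of the grey control cabinet (the pins are sticky: wiggle it past them), and turn it a quarter turn clockwise as far as it goes. The lock springs back, so finish while still gripping the key, holding it home and turned. Leave the other key in the block and the goods on the counter where they are.

Things in the scene. Friction and masses are not known exactly. Their poses are not given: they have to be found in the camera images.
- key: The key to use, upright, blade down, 50 g. Black rectangular head 9 mm thick (own x), 32 wide (y), from 4 to 34 mm above the origin. Origin: centre of the underside of its steel collar (20 mm diameter, 4 high). Below it a flat steel blade 4 mm thick (x), 12 wide (y), 24 long, end edge rounded. z points from blade to head. It fits the lock either way round (half turns about z are equal).
- spare: Another key, to be left in the block: the same black plastic, collar and height, but a round disc head (32 mm diameter, 9 mm thick along own x) and a 6 mm square bit. Origin: underside of the collar.
- keyblock: Wooden block, fixed, 50 x 120 x 34 mm (x, y, z); two slots 7 mm (x) by 14.5 mm (y) through it at y = -32 and +32 mm. A key stands in each, collar resting on the top, width of the head along the block's y. Which key is in which slot varies. Origin: centre of its underside.
- enclosure: Grey sheet-metal control cabinet, fixed, lying on its back with its white door up: 200 x 280 x 110 mm (x, y, z). Origin: centre of its underside. The door has a dark window and a small round lock near its -y edge, on the centre line in x, 85 mm from the cabinet's centre.
- lock_mouth (a point): Centre of the lock plug's brass face, 110 mm above the counter; z up, x across the slot, y along it; turns with the plug. Slot 5.6 mm (x) by 14 mm (y), its mouth bevelled 45 degrees, 3 mm wide and deep. A steel rim round the face (inside diameter 26, outside 44 mm) stands 2 mm above it. Fully home, the key's collar rests on the face: key origin at this point.
- lock_bottom (a point): Where the blade's end is when home: 24 mm straight below the lock's face, inside. On the way stand two sticky friction pins, one on each broad side of the slot, 8 and 13 mm deep, and from 16 mm a light spring plunger (1 to 3 N). Pushing in takes about 5 to 20 N, least when the blade is not pressed against one side: small sideways or twisting wiggles (1 mm, 0.05 rad) help.
- lock (a joint): Turn of the lock plug in rad: 0 = locked, slot along the cabinet's y; grows clockwise seen from above to the stop at 1.57 (a quarter turn). It turns only with the key within 1.5 mm of fully home (before that it has 0.1 rad of play). The blade has about 0.15 rad of play in the slot, so the plug lags behind the key. A spring turns it back when let go: 0.01 Nm at first, 0.07 Nm at the stop.
- pump: Bystander: blue upright pump with black cap and handle, 124 mm in diameter, 180 mm high. Origin: centre of its underside.
- valve: Bystander: brass check valve, 52 mm in diameter, 64 mm high. Origin: centre of its underside.
- carton: Bystander: cardboard carton 80 x 120 x 70 mm. Origin: centre of its underside.

How it is judged:
On the way, in this order (a step that is already met when the one before it is completed fails the run):
1. the key is gripped and clear of the block (height (world z) of key above 0.07 m and contact force between the fingers and key above 1 N), for 0.1 s.
2. the key is fully home in the lock, not yet turned (distance between key and lock_mouth below 0.003 m and angle between the y axis of key and the y axis of lock_mouth, either way round below 0.25 rad and value of joint lock below 0.4 rad), for 0.05 s.
At the end, for the whole second after the job is handed in: The lock stands turned by at least 1.3 rad (a quarter turn to its stop, less 15 degrees), the key is home within 3 mm, in line with the slot within 0.25 rad and upright within 0.1 rad, the fingers still grip it (over 1 N), and the other key (15 mm) and the goods (30 mm) are where they were (value of joint lock above 1.3 rad and distance between key and lock_mouth below 0.003 m and angle between the y axis of key and the y axis of lock_mouth, either way round below 0.25 rad and angle between key's own z axis and vertical below 0.1 rad and contact force between the fingers and key above 1 N and distance of spare from where it was at the start of the episode below 0.015 m and distance of each of pump, valve, carton from where it was at the start of the episode below 0.03 m); the arm keeps its last pose, push and grip.
It fails at once if the other key or the goods are disturbed (distance of spare from where it was at the start of the episode above 0.015 m or distance of any of pump, valve, carton from where it was at the start of the episode above 0.03 m).
It also fails if it takes over 50 s, if anything falls off the work surface, if the arm or the gripper's body presses on something with over 40 N, if the wrist force passes 120 N, or if a joint passes its speed limit or range.

### The arm

A 6-joint arm with a two-finger parallel gripper is mounted at the origin on the work surface. World frame = base frame: x ahead of the robot, y to its left, z up, the work surface at z = 0. Lengths are in m, angles in rad, forces in N, time in s.
With the tool pointing down it reaches from about 0.3 to 0.75 m from the base axis. Payload 8.5 kg.
Tool frame: the origin (TCP) lies on the centre line of the jaws, within the pads' length; the fingertips stand 25 mm ahead of it and the grasp point (between the pads) lies 6 mm ahead of it; z points along the fingers, y is the direction in which the jaws open and shut (so a half turn about z gives the same grasp; the last joint's range is limited). The gripper opens to 85 mm and grips with 20 to 120 N. Pads are 22 mm wide; open, the fingers measure 114 mm over their backs; the gripper's body (76 mm by 85 mm) begins 54 mm behind the grasp point. The pads swing forward as they close: fully open they stand 13 mm farther back than shut.
Start: joints at [0.975, 0.381, 1.297, -0, 1.464, -0.215], TCP at [0.204, 0.511, 0.256] pointing down, gripper open.
Joint ranges: [-3.11, 3.11], [-0.89, 2.33], [0.22, 2.48], [-1.42, 4.56], [0.17, 2.85], [-2.88, 2.88]. Speed limits (rad/s): [2.39, 2.39, 3.14, 3.14, 3.14, 3.14].

### API

Orientations are given as a 3x3 rotation matrix whose columns are the frame's x, y, z axes.
In Python, from plant import get_state, read_camera, sign_off gives the robot as it stands.
- The arm moves only by the tool carry_out, never from a script. Its argument "targets" is a list that holds one entry, the list of rows, each a list of 5 numbers: the opening in per cent of the stroke, from 0 (shut) to 100 (fully open), then the shift along the tool's x, y, z in mm, then the turn about the tool's z in rad. In form: [[[jaw, x, y, z, twist], ...]]. A call has 1 to 8 rows; each row is the pose to reach, as a shift and turn from the pose commanded when the call began, along the tool's axes at that moment; what a row does not reach only later rows make up. A row lasts 1/12 s, in which the tool goes at most 41.7 mm and 7.16 degrees, less where a joint would pass 70% of its speed; a pose out of reach is approached as far as the arm can. A call with a gripper value outside its range is refused whole. The fingers move at their own pace and stop on an object; "squeeze" is the grip in N (left out, the last holds). Time passes only in rows, so rows that repeat a pose let the fingers close. It gives the time, the measured TCP pose, the force and the opening at its end, in the units of the state.
- get_state(): the state, without advancing time (a new reading comes with each control period).
- read_camera(name): name is "scene" or "top"; returns a dict with "pixels" (384x512x3 uint8, blue, green, red), "K" (3x3 intrinsics, pixels), "R" (3x3) and "t" (3): a world point X has camera coordinates R X + t. Camera axes: x right, y down, z forward; pixel columns grow to the right and rows downward; lengths in m; the calibration is good to about 2 mm. A picture is of the moment at which its call begins. There is no depth.
- sign_off(): hands the job in, once; it reports no verdict.
The state is a dict: "time": time; "qpos": joint angles; "qd": joint speeds; "effort": joint torques, N m; "tool_pos": TCP position; "orientation": TCP orientation; "contact_force": force on the tool from outside, world axes, zero at the start; "wrist_torque": the same for the moment, N m; "width": finger opening in m.
Only numpy, scipy, OpenCV 4.12 (cv2) and the standard library are available. Lean on these libraries where they do the work, as an engineer would, in place of code of your own. Each camera call takes 0.05 s, during which the arm holds its last target.

## Working session

There is one attempt and no reset: what is moved stays moved. The work goes in short steps, Python scripts to look and compute and a tool call to move; the robot and the scene stay as the last step left them, time stands still between calls to the robot, and variables do not carry over. Pictures are saved under pics/ and viewed, and the job is handed in when it is done.

Besides the shell and the picture viewer there is one more tool, called after "Call:" in YAML: its name, and indented under it one key for each argument. carry_out: Moves the arm, as the interface text tells. Its arguments: {"type":"object","properties":{"targets":{"type":"array","items":{"type":"array","items":{"type":"array","items":{"type":"number"}}}},"squeeze":{"type":"number"}},"required":["targets"]}

```bash
mkdir -p pics; ls; python3 - <<'E'
from plant import *
import cv2,numpy as np
s=get_state(); print({k:np.round(v,4).tolist() for k,v in s.items()})
for n in("scene","top"):
    c=read_camera(n); cv2.imwrite(f"pics/{n}0.png",c["pixels"]); np.savez(f"{n}0.npz",**c); print(n,c["K"],c["R"],c["t"])
E
```

```text
pics
{'time': 0.0, 'qpos': [0.9747, 0.3812, 1.2983, -0.0, 1.4636, -0.2153], 'qd': [0.0018, 0.0015, -0.0008, -0.0001, 0.0001, -0.0001], 'effort': [0.001, -44.8464, -23.1277, -0.0001, 0.0048, -0.0], 'tool_pos': [0.2042, 0.5104, 0.2557], 'orientation': [[-0.9284, 0.3716, -0.0008], [0.3716, 0.9284, -0.0012], [0.0003, -0.0015, -1.0]], 'contact_force': [-0.9201, 0.2334, -0.3915], 'wrist_torque': [0.0071, -0.0039, -0.0092], 'width': 0.085}
scene [[356.43857599   0.         259.98074095]
 [  0.         356.43857599 194.91493662]
 [  0.           0.           1.        ]] [[ 0.18187347  0.98320513 -0.0151566 ]
 [ 0.72618349 -0.14469036 -0.67210285]
 [-0.66300798  0.1112312  -0.74030267]] [-0.06225179 -0.35962548  1.52714156]
top [[428.93686697   0.         251.17228927]
 [  0.         428.93686697 191.12513362]
 [  0.           0.           1.        ]] [[-0.00154956 -0.99998387  0.0054643 ]
 [-0.99654366  0.00109034 -0.08306348]
 [ 0.08305618 -0.00557413 -0.99652928]] [-0.02968677  0.57106632  1.57925488]
```

View pics/scene0.png

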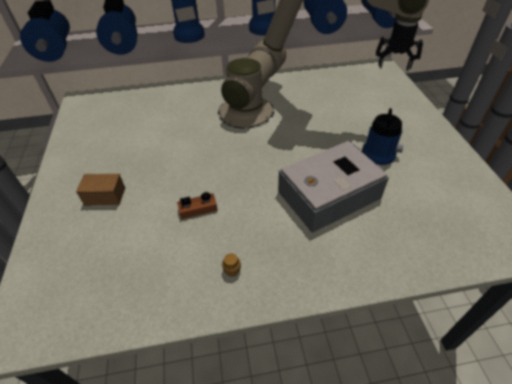

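View pics/top0.png

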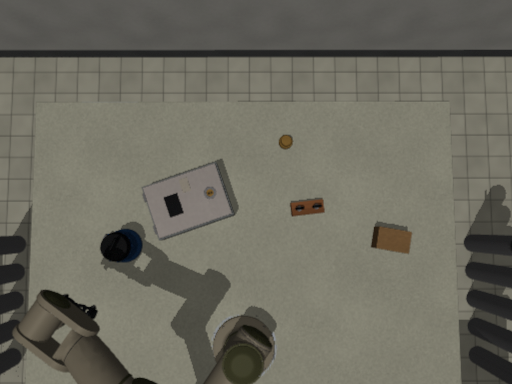

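The views show the cabinet (top view, about 187,200), the lock at (210,192), the key block at (307,207), the valve at (286,142), the pump at (122,246) and the carton at (393,239). I'll zoom in.

```bash
python3 - <<'E'
import cv2,numpy as np
t=np.load("top0.npz")["pixels"]; s=np.load("scene0.npz")["pixels"]
def z(im,x0,y0,x1,y1,f,n):
    cv2.imwrite(n,np.clip(cv2.resize(im[y0:y1,x0:x1],None,fx=f,fy=f,interpolation=cv2.INTER_CUBIC).astype(float)*1.3,0,255).astype(np.uint8))
z(t,280,190,335,225,14,"pics/tb.png")
z(t,135,155,245,245,7,"pics/tc.png")
z(s,170,185,225,225,14,"pics/sb.png")
z(s,270,140,395,235,6,"pics/sc.png")
E
```

```text
(no output)
```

View pics/tb.png

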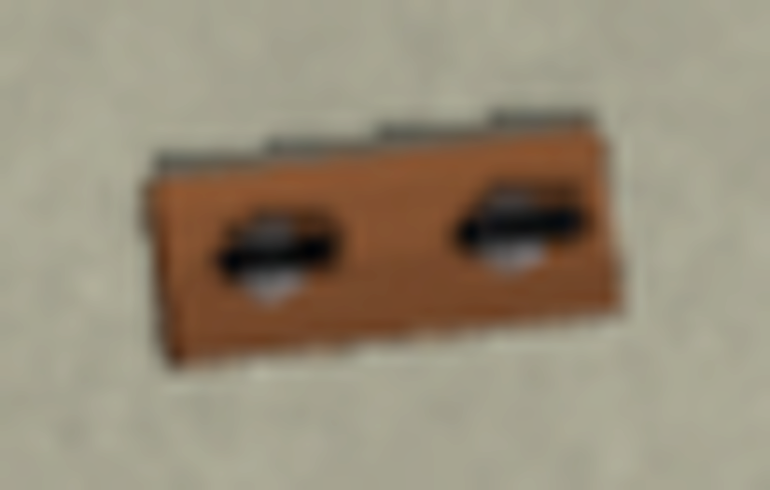

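View pics/tc.png

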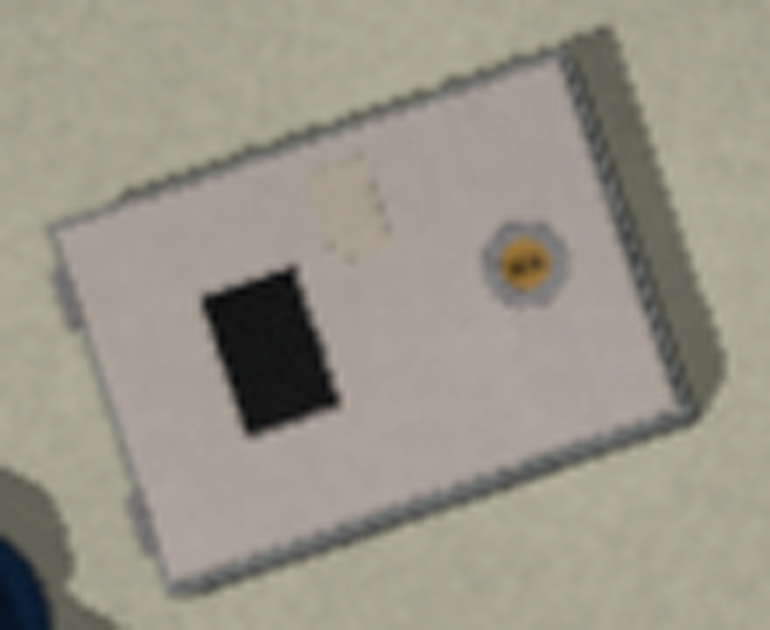

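View pics/sb.png

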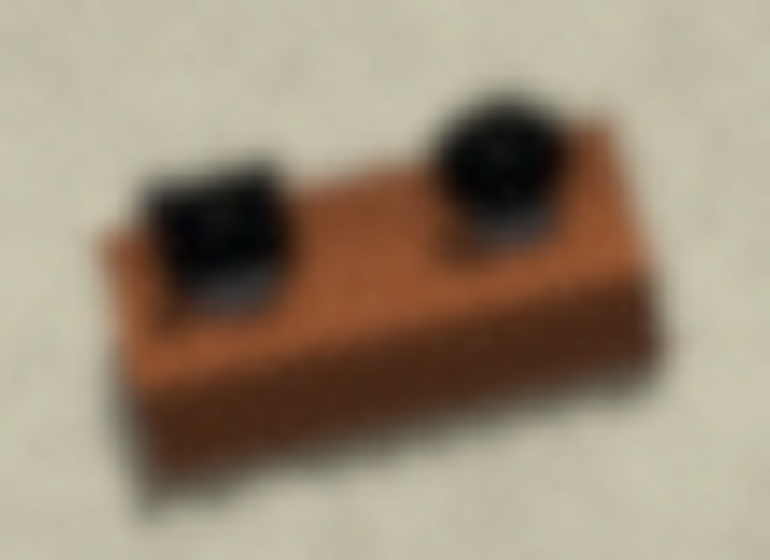

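View pics/sc.png

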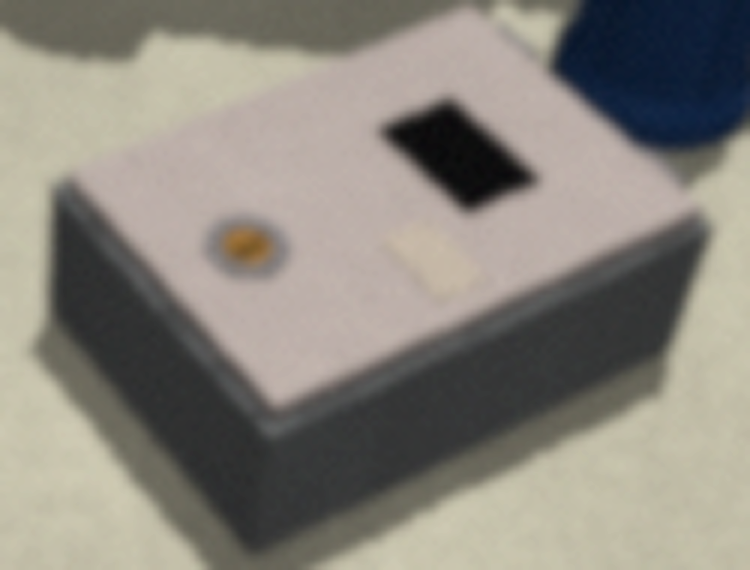

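```bash
cat > h.py <<'E'
import cv2,numpy as np
def cam(f): return dict(np.load(f))
def ray(c,uv,z):
    d=c["R"].T@np.linalg.solve(c["K"],[uv[0],uv[1],1]); o=-c["R"].T@c["t"]
    return o+d*(z-o[2])/d[2]
def proj(c,X):
    p=(c["R"]@np.atleast_2d(X).T).T+c["t"]; p=p@c["K"].T; return p[:,:2]/p[:,2:]
E
python3 - <<'E'
from h import *
T=cam("top0.npz");S=cam("scene0.npz")
for n,c in(("top",T),("scene",S)): print(n,"pos",-c["R"].T@c["t"])
# lock: brass
for n,c,box in(("top",T,(203,185,218,200)),("scene",S,(303,173,320,188))):
    x0,y0,x1,y1=box; im=c["pixels"][y0:y1,x0:x1].astype(float)
    w=np.clip(im[...,2]-im[...,0]-25,0,None)
    yy,xx=np.mgrid[y0:y1,x0:x1]
    # fill slot: hull of w>20
    pts=np.argwhere(w>15)[:,::-1].astype(np.int32); h=cv2.convexHull(pts); m=np.zeros(w.shape,np.uint8); cv2.fillConvexPoly(m,h,1)
    u=((xx*m).sum()/m.sum(),(yy*m).sum()/m.sum()); u2=((xx*w).sum()/w.sum(),(yy*w).sum()/w.sum())
    # rim+face: non-white
    print(n,m.sum(),u,u2,ray(c,u,.110),ray(c,u2,.110))
    print(np.round(im.mean(2)).astype(int))
E
```

```text
top pos [ 0.43787964 -0.02150598  1.62137069]
scene pos [ 1.28498308 -0.16069385  0.88789814]
top 37 (np.float64(209.54054054054055), np.float64(192.0810810810811)) (np.float64(209.48023549201008), np.float64(192.1017661900757)) [0.56061713 0.11714336 0.11      ] [0.56054404 0.11735585 0.11      ]
[[122 122 122 121 121 121 120 120 120 120 121 122 122 121 121]
 [123 123 123 118 109 108 110 113 110 109 117 122 123 122 122]
 [123 123 119 104  88  88  90  96  93  88 103 119 122 123 123]
 [123 121 108  90  95  96  94  93  92  93  94 108 118 124 123]
 [122 114  99  92  92  94  90  90  89  93  96  95 105 123 122]
 [116  99  95  93  86  85  84  82  81  87  95  93  99 116 121]
 [112  89  94  90  81  78  73  71  65  78  92  96 100 109 121]
 [114  92  88  76  70  58  56  59  48  66  86  95  99 113 122]
 [117  99  90  81  67  42  46  62  62  73  88  97 101 112 122]
 [119 103  97  92  73  61  67  76  80  89  95  97 101 113 123]
 [120 109 100  91  81  78  81  86  88  91  98  98 108 122 123]
 [125 120 106  95  94  85  81  91  94  96  99 105 117 123 122]
 [125 122 113 102  93  95  96  97  96  96 100
[... 716 characters left out ...]
112 102  95  91  90  89  90  88  89  94 105 115 126 135 137]
 [129 117 103  96  91  86  87  84  81  78  78  87  95 106 118 130 136]
 [126 113 102  94  88  83  78  75  72  69  73  82  93 101 112 125 134]
 [124 111  99  95  88  79  73  66  65  68  74  84  93  98 106 121 132]
 [126 113 105  98  90  82  73  69  71  78  83  89  95 100 107 123 133]
 [133 123 111 104  95  89  84  82  85  89  93  92  95 101 113 126 135]
 [135 133 123 110 101  96  93  93  94  95  96  96 100 108 121 131 137]
 [137 137 132 123 114 104 101 101 102 100 101 101 108 120 129 137 137]
 [139 138 137 134 127 121 117 116 116 115 115 116 122 129 136 137 138]
 [139 139 137 137 135 132 131 129 129 129 130 130 133 136 136 138 136]]
```

```bash
python3 - <<'E'
from h import *
T=cam("top0.npz");S=cam("scene0.npz")
f=lambda u,v,x0,y0,k:((u+.5)/k-.5+x0,(v+.5)/k-.5+y0)
# window/door corners top (clockwise) , z=.110 ; scene
def quad(c,thr,box,inv):
    x0,y0,x1,y1=box; g=cv2.cvtColor(c["pixels"][y0:y1,x0:x1],cv2.COLOR_BGR2GRAY)
    g=cv2.resize(g,None,fx=8,fy=8,interpolation=cv2.INTER_CUBIC)
    m=((g<thr) if inv else (g>thr)).astype(np.uint8)
    cs,_=cv2.findContours(m,0,1); k=max(cs,key=cv2.contourArea)
    q=cv2.minAreaRect(k) if 0 else None
    M=cv2.moments(k); cen=(M['m10']/M['m00'],M['m01']/M['m00'])
    ap=cv2.approxPolyDP(k,0.04*cv2.arcLength(k,True),True)[:,0,:]
    return f(*cen,x0,y0,8),[f(*p,x0,y0,8) for p in ap]
for n,c,b in(("top",T,(158,188,190,222)),("scene",S,(330,152,364,178))):
    cen,ap=quad(c,70,b,True); print(n,len(ap)); W=[ray(c,p,.110) for p in ap]; print(np.round(W,4), "cen",ray(c,cen,.110))
    for i in range(len(W)):
        d=W[(i+1)%len(W)]-W[i]; print(np.linalg.norm(d),np.degrees(np.arctan2(d[1],d[0])))
# door corners manual
print("door top",np.round([ray(T,f(u,v,135,155,7),.110) for u,v in((52,230),(563,50),(690,408),(175,592))],4))
print("door scene",np.round([ray(S,f(u,v,270,140,6),.110) for u,v in((65,183),(275,415),(705,215),(470,8))],4))
# block
B=[ray(T,f(u,v,280,190,14),.034) for u,v in((150,182),(600,133),(620,312),(178,358))]; print("block top",np.round(B,4),np.mean(B,0))
B2=[ray(S,f(u,v,170,185,14),.034) for u,v in((100,235),(615,118),(655,270),(145,385))]; print("block sc",np.round(B2,4),np.mean(B2,0))
for k,l in(("rightkey head top",(518,222)),("leftkey",(277,254))): print(k,ray(T,f(*l,280,190,14),.068))
for k,l in(("rightkey collar",(512,232)),("leftcollar",(270,258))): print(k,ray(T,f(*l,280,190,14),.038))
E
```

```text
top 4
[[0.5586 0.2348 0.11  ]
 [0.5427 0.2791 0.11  ]
 [0.474  0.2544 0.11  ]
 [0.4902 0.2107 0.11  ]] cen [0.51594568 0.24502444 0.11      ]
0.0470481265145534 109.72043118795077
0.0730454932142321 -160.18954844166944
0.04660749055213379 -69.67837606872321
0.07255711264050191 19.461075929669555
scene 4
[[0.4914 0.2151 0.11  ]
 [0.5558 0.2364 0.11  ]
 [0.543  0.2775 0.11  ]
 [0.4772 0.257  0.11  ]] cen [0.5173907  0.24659832 0.11      ]
0.06781155699761898 18.3273843266032
0.0430162864690999 107.33345534480691
0.06882830169696612 -162.70460624269143
0.04425021760942866 -71.33673916712057
door top [[0.5774 0.3558 0.11  ]
 [0.6689 0.0985 0.11  ]
 [0.4872 0.0336 0.11  ]
 [0.3956 0.2908 0.11  ]]
door scene [[0.4972 0.0384 0.11  ]
 [0.6712 0.1009 0.11  ]
 [0.5851 0.3547 0.11  ]
 [0.403  0.2944 0.11  ]]
block top [[ 0.5276 -0.1752  0.034 ]
 [ 0.5404 -0.2947  0.034 ]
 [ 0.493  -0.2992  0.034 ]
 [ 0.481  -0.1822  0.034 ]] [ 0.51050397 -0.23781205  0.034     ]
block sc [[ 0.4954 -0.2988  0.034 ]
 [ 0.4821 -0.1796  0.034 ]
 [ 0.5307 -0.1752  0.034 ]
 [ 0.5423 -0.2902  0.034 ]] [ 0.51263029 -0.23595629  0.034     ]
rightkey head top [ 0.51515776 -0.26719294  0.068     ]
leftkey [ 0.50694702 -0.20462677  0.068     ]
rightkey collar [ 0.51401007 -0.27031471  0.038     ]
leftcollar [ 0.50722752 -0.2063035   0.038     ]
```

Call:
carry_out:
  targets:
    - [[60,-25,-26,0,0.05],[60,-50,-53,0,0.1],[60,-75,-79,0,0.15],[60,-100,-105,0,0.2],[60,-125,-132,0,0.25],[60,-150,-158,0,0.3],[60,-175,-184,0,0.35],[60,-200,-210,0,0.4]]
  squeeze: 40

```text
time: 0.77
tool_pos: [0.312, 0.2397, 0.2562]
orientation: [[-0.709, 0.705, -0.0], [0.705, 0.709, -0.0], [0.0, -0.0, -1.0]]
contact_force: [0.9, 0.1, -0.3]
width: 0.0513
```

Call:
carry_out:
  targets:
    - [[60,-33,-14,0,0.05],[60,-67,-29,0,0.1],[60,-100,-43,0,0.15],[60,-134,-58,0,0.2],[60,-167,-72,0,0.25],[60,-200,-87,0,0.3],[60,-234,-101,0,0.35],[60,-250,-108,0,0.4]]

```text
time: 1.43
tool_pos: [0.4147, -0.0147, 0.2561]
orientation: [[-0.375, 0.927, 0.0], [0.927, 0.375, -0.001], [-0.001, -0.0, -1.0]]
contact_force: [-0.1, -0.4, -1.1]
width: 0.0511
```

```bash
cat >> h.py <<'E'
def plan(s,xy,z,yawdeg):
    """remaining shift in tool axes (mm) and twist; yaw = angle of tool y"""
    R=np.array(s["orientation"]); p=np.array(s["tool_pos"])
    d=R.T@(np.array([*xy,z])-p)*1000
    y=np.degrees(np.arctan2(R[1,1],R[0,1]))
    return np.round(d,2),round(float(np.radians(y-yawdeg)),4),round(float(y),2)
E
python3 -c "
from h import *; from plant import *
s=get_state(); print(s['time'],plan(s,(.5149,-.2686),.12,6.1),s['qpos'])"
```

```text
1.4333 (array([-272.86,   -2.4 ,  136.26]), 0.2784, 22.05) [-3.22215129e-01  1.41905188e-01  1.63684540e+00 -6.08961789e-04
  1.36260503e+00 -7.06972447e-01]
```

Call:
carry_out:
  targets:
    - [[60,-34,0,0,0.05],[60,-68,0,0,0.1],[60,-102,-1,10,0.15],[60,-136,-1,30,0.2],[60,-170,-2,50,0.25],[60,-204,-2,75,0.278],[60,-238,-2,90,0.278],[60,-272,-2,96,0.278]]

```text
time: 2.1
tool_pos: [0.5146, -0.2648, 0.1572]
orientation: [[-0.111, 0.994, -0.004], [0.994, 0.111, 0.003], [0.004, -0.004, -1.0]]
contact_force: [-0.4, 0.9, -0.1]
width: 0.0513
```

Call:
carry_out:
  targets:
    - [[60,0,0,0,0],[60,0,0,0,0],[60,0,0,0,0],[60,0,0,0,0]]

```text
time: 2.43
tool_pos: [0.515, -0.2627, 0.1607]
orientation: [[-0.113, 0.994, 0.0], [0.994, 0.113, 0.0], [0.0, 0.0, -1.0]]
contact_force: [-0.6, -0.4, -0.3]
width: 0.0515
```

```bash
python3 - <<'E'
from h import *; from plant import *
s=get_state(); print(s['time'],s['tool_pos'],s['width'],plan(s,(.5149,-.2686),.066,6.1))
for n in("scene","top"):
    c=read_camera(n); np.savez(f"{n}1.npz",**c)
    u=proj(c,[.5149,-.2686,.06])[0].astype(int); r=30
    cr=c["pixels"][u[1]-r:u[1]+r,u[0]-40:u[0]+40]
    cv2.imwrite(f"pics/{n}1.png",np.clip(cv2.resize(cr,None,fx=10,fy=10,interpolation=2)*1.3,0,255).astype(np.uint8)); print(n,u)
E
```

```text
2.4333 [ 0.5149754  -0.26273916  0.16070614] 0.051518671629981284 (array([-5.82, -0.74, 94.71]), 0.0064, 6.47)
scene [185 199]
top [316 205]
```

View pics/scene1.png

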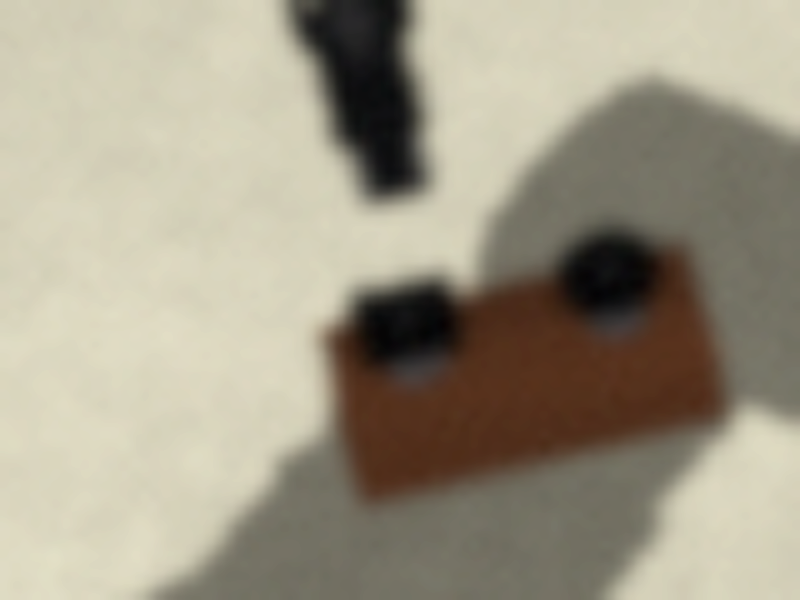

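View pics/top1.png

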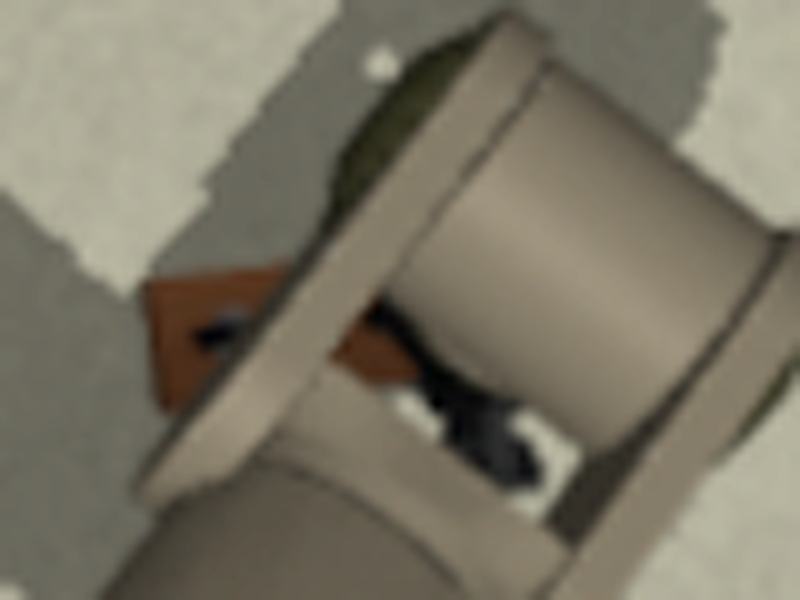

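Call:
carry_out:
  targets:
    - [[50,-2,0,15,0.006],[50,-4,0,35,0.006],[45,-5,0,55,0.006],[45,-6,-0.5,70,0.006],[40,-6,-0.5,82,0.006],[40,-6,-0.5,90,0.006],[40,-6,-0.5,94,0.006],[40,-6,-0.5,94,0.006]]

```text
time: 3.2
tool_pos: [0.5152, -0.2693, 0.0661]
orientation: [[-0.106, 0.994, -0.001], [0.994, 0.106, 0.0], [0.0, -0.0, -1.0]]
contact_force: [-0.5, 0.2, 0.5]
width: 0.0346
```

Call:
carry_out:
  targets:
    - [[40,0,0,0,0],[40,0,0,0,0],[40,0,0,0,0]]

```text
time: 3.45
tool_pos: [0.5156, -0.2699, 0.0671]
orientation: [[-0.106, 0.994, 0.001], [0.994, 0.106, -0.001], [-0.001, 0.001, -1.0]]
contact_force: [-0.5, -0.1, -0.1]
width: 0.0341
```

```bash
cat > look.py <<'E'
import sys
from h import *; from plant import *
def look(n,tag,X,w=40,hh=30,f=10):
    c=read_camera(n); np.savez(f"{n}{tag}.npz",**c)
    u=proj(c,X)[0].astype(int); x0=max(u[0]-w,0);y0=max(u[1]-hh,0)
    cr=c["pixels"][y0:u[1]+hh,x0:u[0]+w].astype(float)
    cv2.imwrite(f"pics/{n}{tag}.png",np.clip(cv2.resize(cr,None,fx=f,fy=f,interpolation=2)*1.3,0,255).astype(np.uint8)); print(n,tag,"origin",x0,y0)
E
python3 - <<'E'
from look import *
s=get_state(); print(s['time'],s['tool_pos'],s['width'],s['contact_force'],plan(s,(.5149,-.2686),.066,6.1))
look("scene","2",[.5149,-.2686,.06])
E
```

```text
3.45 [ 0.51561501 -0.2698614   0.06708928] 0.034116547066034314 [-0.49622423 -0.08501438 -0.11804979] (array([ 1.33, -0.58,  1.09]), -0.0003, 6.08)
scene 2 origin 145 169
```

View pics/scene2.png

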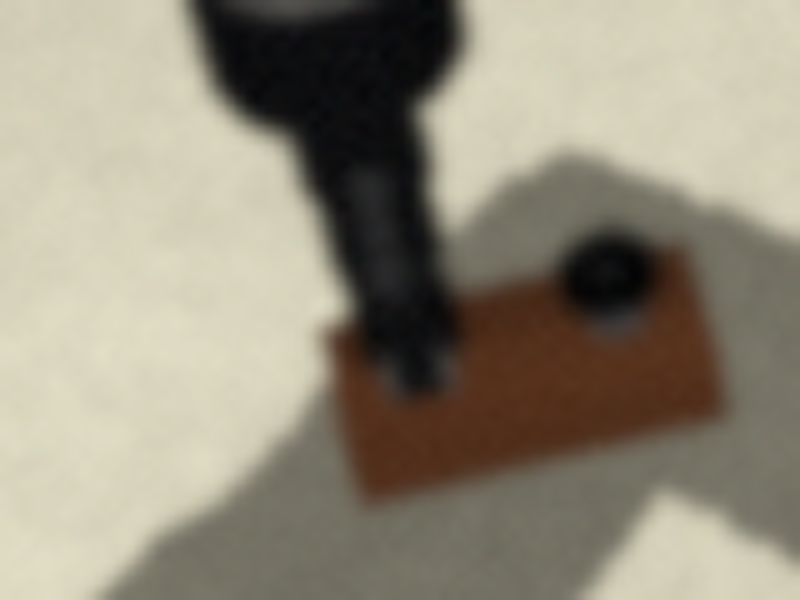

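Call:
carry_out:
  targets:
    - [[25,1,-0.5,1,0],[12,1,-0.5,1,0],[0,1,-0.5,1,0],[0,1,-0.5,1,0],[0,1,-0.5,1,0],[0,1,-0.5,1,0],[0,1,-0.5,1,0],[0,1,-0.5,1,0]]
  squeeze: 60

```text
time: 4.17
tool_pos: [0.5147, -0.2688, 0.0655]
orientation: [[-0.106, 0.994, 0.0], [0.994, 0.106, -0.0], [-0.0, 0.0, -1.0]]
contact_force: [-1.5, 2.2, 4.3]
width: 0.0077
```

Call:
carry_out:
  targets:
    - [[0,0,0,0,0],[0,0,0,0,0],[0,0,0,0,0]]

```text
time: 4.42
tool_pos: [0.5147, -0.2688, 0.0655]
orientation: [[-0.106, 0.994, 0.0], [0.994, 0.106, -0.0], [-0.0, 0.0, -1.0]]
contact_force: [-0.8, 1.6, 4.8]
width: 0.0079
```

Call:
carry_out:
  targets:
    - [[0,0,0,-8,0],[0,0,0,-20,0],[0,0,0,-40,0],[0,0,0,-65,0],[0,0,0,-90,0],[0,0,0,-115,0],[0,0,0,-140,0],[0,0,0,-150,0]]

```text
time: 5.08
tool_pos: [0.5154, -0.2693, 0.2189]
orientation: [[-0.106, 0.994, 0.004], [0.994, 0.106, -0.003], [-0.004, 0.004, -1.0]]
contact_force: [0.3, -0.6, -0.1]
width: 0.0082
```

```bash
python3 - <<'E'
from look import *
s=get_state(); print(s['time'],s['tool_pos'],s['width'],s['contact_force'],plan(s,(.5603,.1180),.2155,19.6))
look("scene","3",[.5149,-.2686,.15])
E
```

```text
5.0833 [ 0.51539568 -0.26931311  0.21887328] 0.00818230662836541 [ 0.33634717 -0.55927154 -0.06567989] (array([380.4 ,  85.64,   2.26]), -0.236, 6.08)
scene 3 origin 139 148
```

View pics/scene3.png

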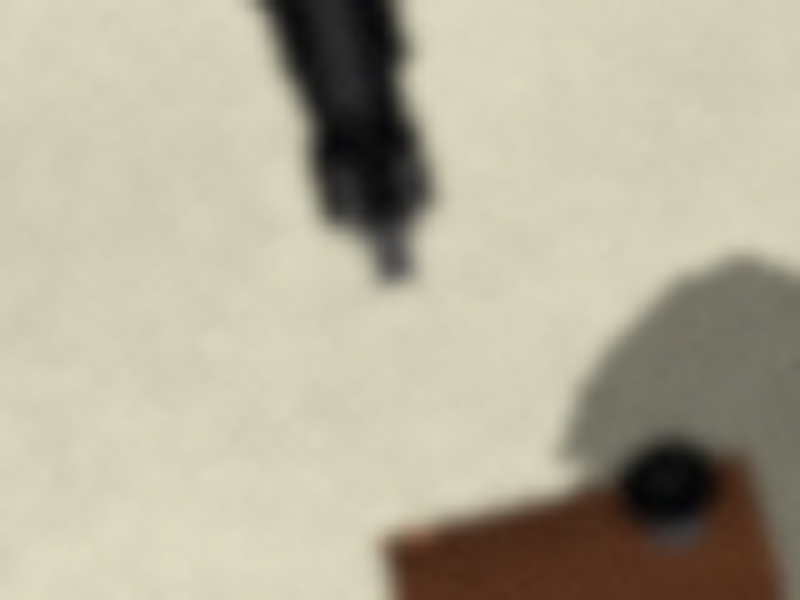

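Call:
carry_out:
  targets:
    - [[0,20,4,0,-0.02],[0,50,11,0,-0.06],[0,85,19,0,-0.1],[0,120,27,0,-0.14],[0,155,35,0,-0.18],[0,190,43,0,-0.22],[0,225,51,0,-0.236],[0,260,59,0,-0.236]]

```text
time: 5.8
tool_pos: [0.5454, -0.0022, 0.2139]
orientation: [[-0.336, 0.942, -0.002], [0.942, 0.336, 0.0], [0.001, -0.002, -1.0]]
contact_force: [0.0, -1.2, 0.6]
width: 0.0082
```

```bash
python3 - <<'E'
from look import *
s=get_state(); print(s['time'],s['tool_pos'],plan(s,(.5603,.1180),.19,19.6))
c=cam("scene3.npz"); print(proj(c,[.5150,-.2690,.1634+.001]))
E
```

```text
5.8 [ 0.5453927  -0.00223435  0.21385133] (array([108.2 ,  54.49,  23.87]), 0.0007, 19.64)
[[178.78377057 175.19383091]]
```

Call:
carry_out:
  targets:
    - [[0,25,12,0,0],[0,50,25,0,0],[0,75,38,4,0],[0,95,48,9,0],[0,105,53,14,0],[0,108,54,18,0],[0,108,54,18,0],[0,108,54,18,0]]

```text
time: 6.47
tool_pos: [0.5604, 0.1148, 0.1967]
orientation: [[-0.335, 0.942, -0.001], [0.942, 0.335, -0.0], [0.0, -0.001, -1.0]]
contact_force: [0.8, -0.6, 0.1]
width: 0.0081
```

```bash
python3 - <<'E'
from look import *
s=get_state(); print(s['time'],s['tool_pos'],s['qpos'],plan(s,(.5603,.1180),.1655,19.6))
look("scene","4",[.5603,.1180,.14]); look("top","4",[.5603,.1180,.14])
E
```

```text
6.4667 [0.56040196 0.11484507 0.19671671] [-4.57202004e-03  4.67637965e-01  1.33333405e+00 -4.14989768e-04
  1.34187328e+00 -3.45781381e-01] (array([ 3.01,  1.  , 31.22]), -0.0008, 19.56)
scene 4 origin 271 143
top 4 origin 168 161
```

View pics/scene4.png

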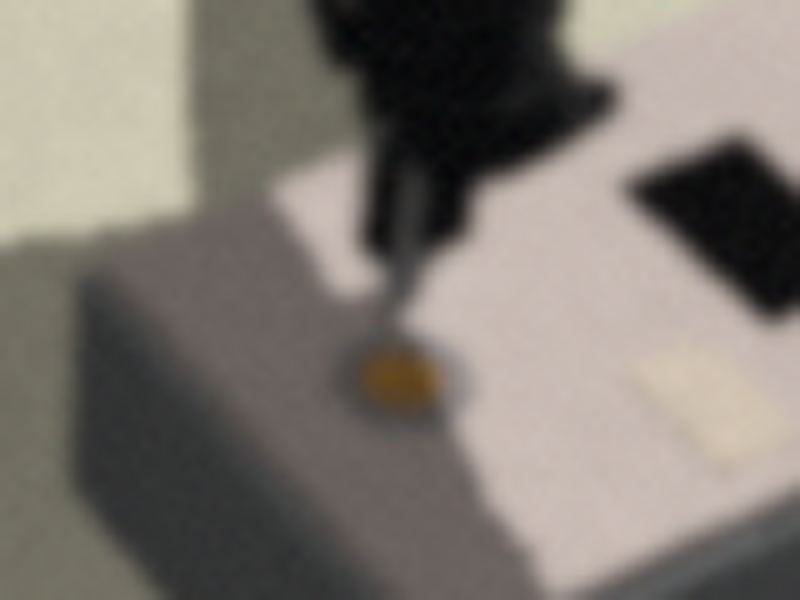

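View pics/top4.png

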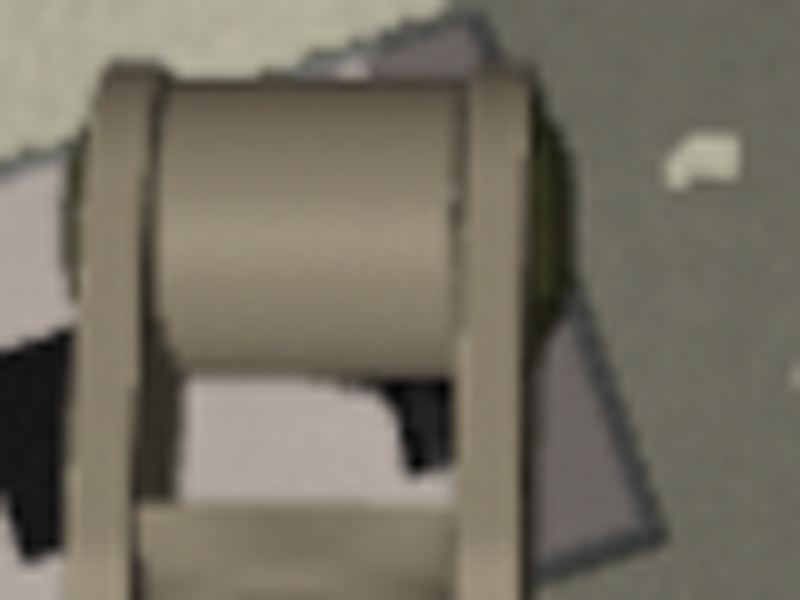

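```bash
python3 - <<'E'
from h import *
c=cam("scene4.npz"); 
print(proj(c,[.5604,.1148,.1412]),"obs tip 309.85 176.05")
# extreme: blade edges at end
print(proj(c,[.5603,.118,.11]),proj(c,[.5603,.1148,.11]), "obs lock 310.5 180.55")
print(ray(c,(310.6,180.5),.110), ray(c,(309.85,176.05),.1412))
im=c["pixels"][166:190,298:324].mean(2).round().astype(int); print(im)
E
```

```text
[[310.3732152  173.41008088]] obs tip 309.85 176.05
[[310.46362232 180.5735934 ]] [[309.44845753 180.72072359]] obs lock 310.5 180.55
[0.5600779  0.11849342 0.11      ] [0.57087947 0.11021192 0.1412    ]
[[ 77  86 103 123 138 143 144 135 104  60  22  18  33  42  38  28  24  33
   54  85 117 138 143 145 146 145]
 [ 77  79  88 107 126 139 144 137 111  70  36  23  35  45  44  40  49  69
   92 114 131 142 145 146 146 145]
 [ 76  76  80  93 115 134 141 139 124  94  63  42  42  48  53  61  81 105
  125 137 143 145 146 147 146 146]
 [ 77  76  78  85 103 125 139 143 137 119  93  66  53  52  62  83 110 130
  140 145 146 146 148 145 145 146]
 [ 77  76  77  81  94 117 134 142 140 130 110  83  60  57  73 103 128 141
  147 148 148 147 147 148 146 147]
 [ 79  78  76  78  86 103 122 133 131 124 106  83  63  63  84 114 138 147
  148 149 147 148 148 147 146 145]
 [ 78  77  78  78  80  89 102 110 110 100  89  74  64  71  98 125 142 148
  147 147 147 146 146 147 146 145]
 [ 77  80  78  77  78  80  83  87  87  82  76  68  71  88 114 135 145 147
  147 146 146 145 146 145 145 146]
 [ 77  78  76  76  77  7
[... 1020 characters left out ...]
55  65  84
  103 118 135 143 145 146 145 145]
 [ 77  76  77  77  77  76  75  71  66  61  58  56  56  55  55  55  63  80
  105 128 140 145 146 146 146 146]
 [ 76  76  77  78  79  78  78  75  73  69  65  63  63  62  60  62  66  80
  107 130 142 147 146 147 146 147]
 [ 73  77  78  77  77  77  77  77  76  73  73  70  69  70  69  70  71  81
  101 125 141 146 146 148 148 146]
 [ 71  74  78  77  77  77  78  77  78  77  75  75  74  75  73  76  76  79
   93 117 136 145 147 146 148 147]
 [ 67  73  75  77  76  77  77  78  78  77  77  77  77  76  74  75  77  79
   86 104 128 140 145 146 147 146]
 [ 63  67  72  74  75  77  77  76  76  76  76  76  77  76  77  75  77  77
   81  93 116 135 143 145 145 145]]
```

Call:
carry_out:
  targets:
    - [[0,3,1,6,0],[0,3,1,12,0],[0,3,1,18,0],[0,3,1,24,0],[0,3,1,28,0],[0,3,1,28,0],[0,3,1,28,0]]

```text
time: 7.15
tool_pos: [0.5605, 0.119, 0.1691]
orientation: [[-0.335, 0.942, -0.0], [0.942, 0.335, -0.0], [0.0, -0.0, -1.0]]
contact_force: [0.6, -0.8, -1.4]
width: 0.0081
```

```bash
python3 - <<'E'
from look import *
s=get_state(); print(s['time'],s['tool_pos'],s['contact_force'],plan(s,(.5603,.1182),.1655,19.6))
E
```

```text
7.15 [0.56048214 0.1189532  0.16909354] [ 0.57104472 -0.77695674 -1.37349056] (array([-0.65, -0.42,  3.59]), -0.0001, 19.59)
```

Call:
carry_out:
  targets:
    - [[0,-0.7,0,2,0],[0,-0.7,0,3,0],[0,-0.7,0,4,0],[0,-0.7,0,5,0],[0,-0.7,0,6,0],[0,-0.7,0,7,0],[0,-0.7,0,7,0]]

```text
time: 7.73
tool_pos: [0.5606, 0.1184, 0.1621]
orientation: [[-0.335, 0.942, -0.0], [0.942, 0.335, 0.0], [0.0, -0.0, -1.0]]
contact_force: [0.4, -0.5, -0.8]
width: 0.0079
```

Call:
carry_out:
  targets:
    - [[0,0,0,1,0],[0,0,0,2,0],[0,0,0,3,0],[0,0,0,3.5,0],[0,0,0,3.5,0]]

```text
time: 8.15
tool_pos: [0.5605, 0.1183, 0.1588]
orientation: [[-0.335, 0.942, -0.001], [0.942, 0.335, -0.0], [-0.0, -0.001, -1.0]]
contact_force: [-1.9, -0.5, 1.5]
width: 0.008
```

Call:
carry_out:
  targets:
    - [[0,0,-0.8,1,0.03],[0,0,-0.4,2,-0.03],[0,0,-0.8,3,0.03],[0,0,-0.4,4,-0.03],[0,0,-0.8,5,0.03],[0,0,-0.4,5,0]]

```text
time: 8.65
tool_pos: [0.5604, 0.1181, 0.1544]
orientation: [[-0.333, 0.943, 0.001], [0.943, 0.333, -0.0], [-0.001, 0.001, -1.0]]
contact_force: [-2.1, -1.8, 5.4]
width: 0.0081
```

Call:
carry_out:
  targets:
    - [[0,0,-0.8,1,0.04],[0,0,0,2,-0.04],[0,0,-0.8,3,0.04],[0,0,0,4,-0.04],[0,0,-0.8,5,0.04],[0,0,0,6,-0.04],[0,0,-0.4,6,0],[0,0,-0.4,6,0]]

```text
time: 9.32
tool_pos: [0.561, 0.1182, 0.1482]
orientation: [[-0.334, 0.943, 0.003], [0.943, 0.334, 0.001], [-0.001, 0.003, -1.0]]
contact_force: [4.7, 1.3, -0.1]
width: 0.0079
```

Call:
carry_out:
  targets:
    - [[0,0,0.2,1,0.04],[0,0,0.8,2,-0.04],[0,0,0.2,3,0.04],[0,0,0.8,4,-0.04],[0,0,0.2,5,0.04],[0,0,0.8,6,-0.04],[0,0,0.5,6,0],[0,0,0.5,6,0]]

```text
time: 9.98
tool_pos: [0.5611, 0.1183, 0.1421]
orientation: [[-0.334, 0.942, 0.002], [0.942, 0.334, 0.0], [-0.0, 0.002, -1.0]]
contact_force: [3.6, 1.4, 0.2]
width: 0.0079
```

Call:
carry_out:
  targets:
    - [[0,0,0.4,0.6,0.03],[0,0,0.2,1,-0.03],[0,0,0.4,1.4,0],[0,0,0.4,1.6,0],[0,0,0.4,1.6,0]]

```text
time: 10.4
tool_pos: [0.5613, 0.1184, 0.1414]
orientation: [[-0.336, 0.942, 0.002], [0.942, 0.336, 0.0], [-0.001, 0.002, -1.0]]
contact_force: [0.2, -0.2, 8.5]
width: 0.0076
```

```bash
python3 - <<'E'
from look import *
s=get_state(); print(s['time'],s['tool_pos'],s['contact_force'],s['wrist_torque'])
look("scene","5",[.5603,.1180,.12])
E
```

```text
10.4 [0.56129004 0.11839771 0.14141067] [ 0.21286462 -0.18481551  8.54891047] [ 0.12125595 -0.09607673 -0.01630688]
scene 5 origin 270 148
```

View pics/scene5.png

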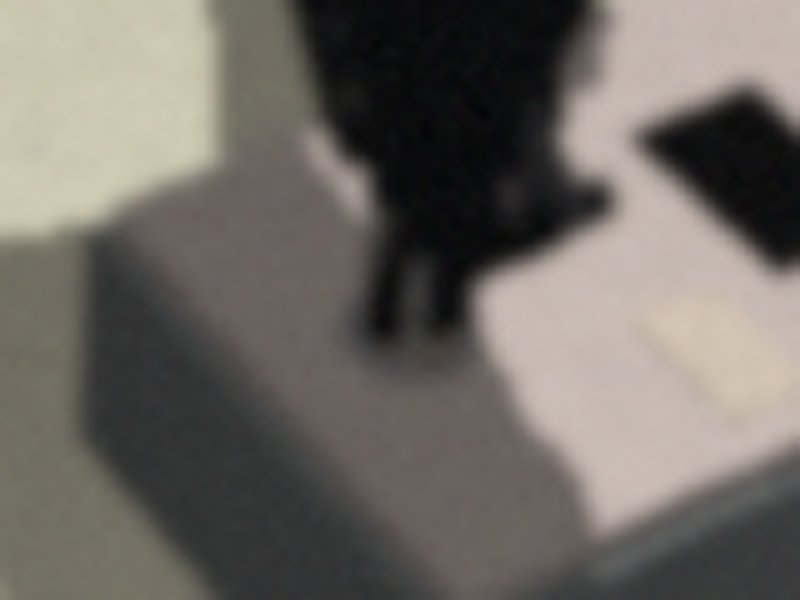

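Call:
carry_out:
  targets:
    - [[0,0,0,0.5,0],[0,0,0,0.8,0],[0,0,0,0.8,0]]

```text
time: 10.7
tool_pos: [0.5613, 0.1184, 0.1413]
orientation: [[-0.336, 0.942, 0.003], [0.942, 0.336, -0.0], [-0.001, 0.003, -1.0]]
contact_force: [-1.7, 0.1, 13.0]
width: 0.0081
```

Call:
carry_out:
  targets:
    - [[0,0,0,0,0.06],[0,0,0,0,0.12],[0,0,0,0,0.18],[0,0,0,0,0.24],[0,0,0,0,0.3],[0,0,0,0,0.3]]

```text
time: 11.2
tool_pos: [0.5617, 0.1184, 0.1414]
orientation: [[-0.04, 0.999, 0.004], [0.999, 0.04, -0.0], [-0.0, 0.004, -1.0]]
contact_force: [0.1, 0.4, 12.3]
width: 0.0085
```

```bash
python3 - <<'E'
from look import *
s=get_state(); print(s['time'],s['tool_pos'],s['contact_force'],s['wrist_torque'],plan(s,(.56,.118),.14,19.6))
E
```

```text
11.2 [0.56173805 0.1183688  0.14135309] [ 0.10087748  0.42708957 12.32242028] [ 0.02080392 -0.0434045   0.04703243] (array([-0.3 , -1.76,  1.35]), -0.3021, 2.29)
```

Call:
carry_out:
  targets:
    - [[0,0,0,0,0.07],[0,0,0,0,0.14],[0,0,0,0,0.21],[0,0,0,0,0.28],[0,0,0,0,0.35],[0,0,0,0,0.42],[0,0,0,0,0.5],[0,0,0,0,0.5]]

```text
time: 11.87
tool_pos: [0.5621, 0.1181, 0.1414]
orientation: [[0.445, 0.896, 0.005], [0.896, -0.445, -0.001], [0.002, 0.005, -1.0]]
contact_force: [2.5, -1.1, 11.2]
width: 0.008
```

```bash
python3 - <<'E'
from look import *
s=get_state(); print(s['time'],s['tool_pos'],s['contact_force'],s['wrist_torque'],plan(s,(.56,.118),.14,19.6))
E
```

```text
11.8667 [0.56211965 0.11806923 0.14136757] [ 2.53909469 -1.09175114 11.18353398] [-0.26318008 -0.34639082  0.02608047] (array([-1.01, -1.87,  1.36]), -0.8032, -26.42)
```

Call:
carry_out:
  targets:
    - [[0,0,0,0,0.07],[0,0,0,0,0.14],[0,0,0,0,0.21],[0,0,0,0,0.28],[0,0,0,0,0.35],[0,0,0,0,0.42],[0,0,0,0,0.5],[0,0,0,0,0.5]]

```text
time: 12.53
tool_pos: [0.5624, 0.1177, 0.1414]
orientation: [[0.82, 0.573, 0.005], [0.573, -0.82, -0.001], [0.004, 0.004, -1.0]]
contact_force: [2.6, -2.5, 11.1]
width: 0.008
```

```bash
python3 - <<'E'
from look import *
s=get_state(); print(s['time'],s['tool_pos'],s['contact_force'],s['wrist_torque'],plan(s,(.56,.118),.14,19.6))
E
```

```text
12.5333 [0.56240007 0.11767755 0.14137445] [ 2.59310632 -2.45329811 11.08241842] [-0.57181797 -0.49490081  0.02872553] (array([-1.79, -1.64,  1.36]), -1.3033, -55.07)
```

Call:
carry_out:
  targets:
    - [[0,0,0,0,0.07],[0,0,0,0,0.14],[0,0,0,0,0.2],[0,0,0,0,0.26],[0,0,0,0,0.3],[0,0,0,0,0.34],[0,0,0,0,0.34]]

```text
time: 13.12
tool_pos: [0.5625, 0.1174, 0.1414]
orientation: [[0.963, 0.268, 0.006], [0.268, -0.963, -0.002], [0.005, 0.004, -1.0]]
contact_force: [3.2, -4.4, 10.3]
width: 0.0076
```

```bash
python3 - <<'E'
from look import *
s=get_state(); print(s['time'],s['tool_pos'],s['contact_force'],s['wrist_torque'],plan(s,(.56,.118),.14,19.6),s['qpos'])
look("scene","6",[.5603,.1180,.12])
E
```

```text
13.1167 [0.56249579 0.11735863 0.14141352] [ 3.16895658 -4.41352262 10.33495687] [-0.85439538 -0.53693219  0.06493714] (array([-2.24, -1.29,  1.4 ]), -1.6412, -74.44) [ 5.99647456e-04  5.26127420e-01  1.40699010e+00 -2.20664050e-03
  1.20278227e+00  1.30053246e+00]
scene 6 origin 270 148
```

View pics/scene6.png

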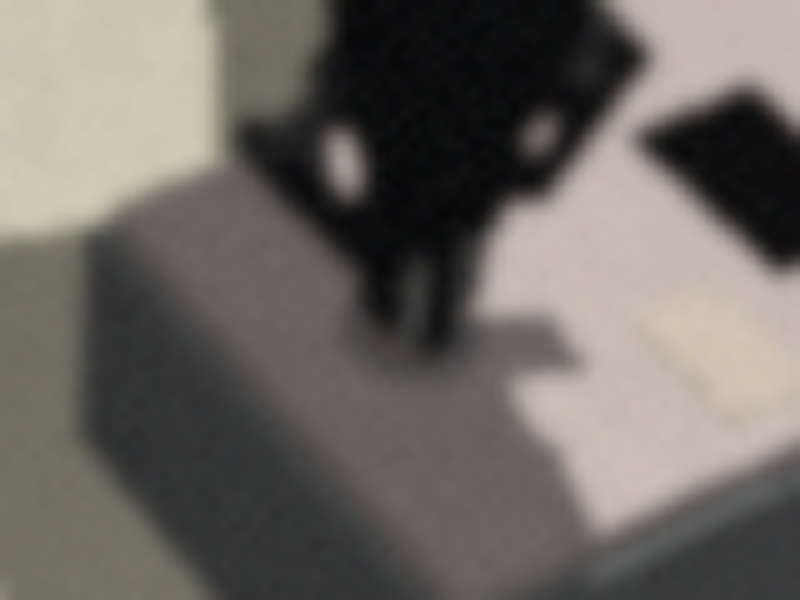

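Call:
carry_out:
  targets:
    - [[0,0,0.2,0,0.04],[0,0.1,0.4,0,0.08],[0,0.2,0.5,0,0.1],[0,0.2,0.5,0,0.1]]

```text
time: 13.5
tool_pos: [0.5626, 0.1172, 0.1414]
orientation: [[0.985, 0.172, 0.005], [0.172, -0.985, -0.002], [0.005, 0.002, -1.0]]
contact_force: [2.0, -3.3, 10.9]
width: 0.0081
```

```bash
python3 - <<'E'
from look import *
s=get_state(); print(s['time'],s['tool_pos'],s['contact_force'],s['wrist_torque'],plan(s,(.56,.118),.14,19.6),s['qpos'])
E
```

```text
13.5 [0.56255236 0.11716955 0.1413765 ] [ 1.98024383 -3.28648257 10.87086051] [-0.6033159  -0.36420777  0.05168952] (array([-2.38, -1.26,  1.36]), -1.7402, -80.11) [ 4.96674191e-05  5.26409676e-01  1.40656976e+00 -1.65151164e-03
  1.20364875e+00  1.39879863e+00]
```

Call:
carry_out:
  targets:
    - [[0,0,0.1,0,0.04],[0,0,0.2,0,0.07],[0,0,0.2,0,0.07],[0,0,0.2,0,0.07]]

```text
time: 13.83
tool_pos: [0.5625, 0.117, 0.1414]
orientation: [[0.995, 0.104, 0.005], [0.104, -0.995, -0.002], [0.005, 0.002, -1.0]]
contact_force: [2.0, -3.8, 11.1]
width: 0.0082
```

```bash
python3 - <<'E'
from look import *
s=get_state(); print(s['time'],s['tool_pos'],s['contact_force'],s['wrist_torque'],plan(s,(.56,.118),.14,19.6),s['qpos'])
E
```

```text
13.8333 [0.56252883 0.11703916 0.14137581] [ 2.0307789  -3.78128736 11.08870098] [-0.56729779 -0.33623217  0.12179714] (array([-2.42, -1.22,  1.36]), -1.809, -84.05) [-1.89920958e-04  5.26363567e-01  1.40666057e+00 -1.63129269e-03
  1.20369138e+00  1.46726821e+00]
```

Call:
carry_out:
  targets:
    - [[0,0,0,0,0.04],[0,0,0,0,0.05],[0,0,0,0,0.05],[0,0,0,0,0.05]]

```text
time: 14.17
tool_pos: [0.5625, 0.117, 0.1414]
orientation: [[0.999, 0.054, 0.005], [0.054, -0.999, -0.002], [0.005, 0.002, -1.0]]
contact_force: [1.1, -4.2, 12.4]
width: 0.0082
```

```bash
python3 - <<'E'
from look import *
s=get_state(); print(s['time'],s['tool_pos'],s['width'],s['contact_force'],s['wrist_torque'],plan(s,(.56,.118),.14,19.6))
look("scene","7",[.5603,.1180,.12])
c=cam("scene7.npz"); cv2.imwrite("pics/full7.png",c["pixels"])
s=get_state(); print(s['contact_force'],s['wrist_torque'])
E
```

```text
14.1667 [0.56247532 0.11697437 0.14138219] 0.008151095758010964 [ 1.05704705 -4.24581241 12.42673421] [-0.66858189 -0.22855729  0.33518265] (array([-2.42, -1.16,  1.37]), -1.8585, -86.89)
scene 7 origin 270 148
[ 1.37912235 -3.67816017 11.62084909] [-0.65693814 -0.28995954  0.38248386]
```

View pics/scene7.png

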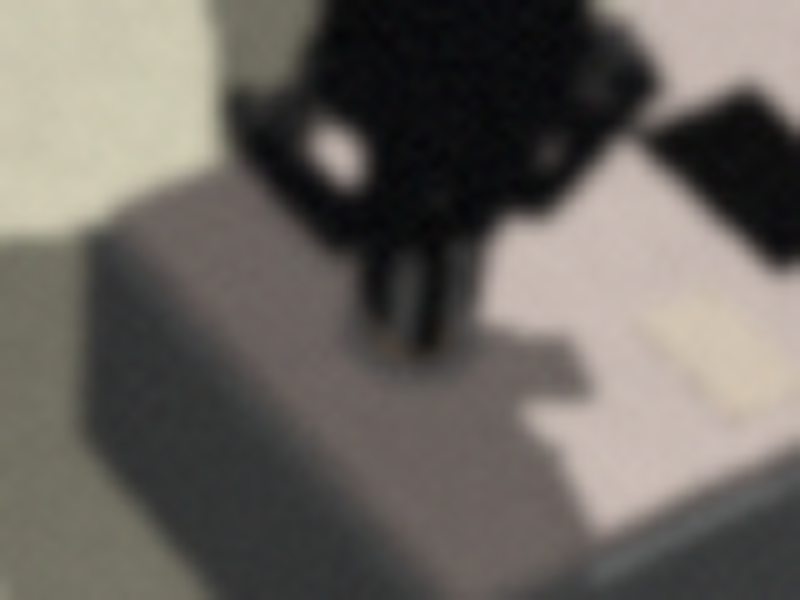

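View pics/full7.png

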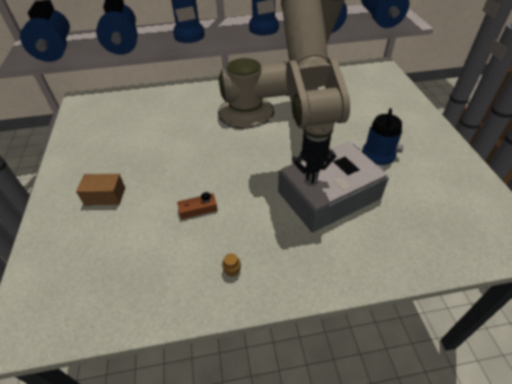

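Call:
carry_out:
  targets:
    - [[0,0,0,0,-0.03],[0,0,0,0,-0.03],[0,0,0,0,-0.03],[0,0,0,0,-0.03]]

```text
time: 14.55
tool_pos: [0.5625, 0.117, 0.1414]
orientation: [[0.996, 0.084, 0.005], [0.084, -0.996, -0.002], [0.005, 0.002, -1.0]]
contact_force: [1.7, -3.6, 11.5]
width: 0.0079
```

```bash
python3 - <<'E'
from look import *
s=get_state(); print(s['time'],s['tool_pos'],s['width'],s['contact_force'],s['wrist_torque'],plan(s,(.56,.118),.14,19.6))
if abs(s['wrist_torque'][2])>.08 and s['contact_force'][2]>6: sign_off(); print("handed in")
E
```

```text
14.55 [0.56246803 0.11700356 0.14137246] 0.007875606452289314 [ 1.69391455 -3.62827441 11.45110367] [-0.6403058  -0.25373508  0.24140231] (array([-2.38, -1.2 ,  1.36]), -1.8287, -85.18)
the job is handed in; nothing more can be done
handed in
```

I took the rectangular-headed key out of the block, wiggled it past the pins and pushed it home. I then turned it clockwise to the stop and handed the job in at 14.55 s, still gripping and pressing. The hand-in gives no verdict, and I had no direct reading of the lock joint.

**Last checks:**
- **Home:** the tool height held steady at 141.4 mm when I pushed harder. That matches the key being fully home to within about 0.2 mm. Downward push was about 11.5 N.
- **Turned:** the gripper had turned 1.83 rad. Turning torque rose sharply from about 0.05 to over 0.3 Nm, which I take to be the stop. I then backed off slightly and kept 0.24 Nm on it, above the 0.07 Nm spring.
- **Grip and tilt:** the fingers were closed on the head at about 8 mm, slightly under its nominal 9 mm. The tool was within 0.01 rad of vertical.
- **Other items:** in the last scene picture, the spare key, pump, valve and carton look unmoved. I checked this by eye only.

**Weaker points:**
- The two cameras disagreed by about 1.5 mm on the lock position, and the arm hid the lock from the top camera. I guided the insertion by force and the scene view.
- The stop came about 0.1 rad later than the quarter turn plus the 0.15 rad of play. This could be slip in the grip or an error in my starting angle.
- A sideways force of about 4 N remained.

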